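Pin the cash box's locking bar shut

ROBOT

A 6-joint arm with a two-finger parallel gripper is mounted at the origin on the work surface. World frame = base frame: x ahead of the robot, y to its left, z up, the work surface at z = 0. Lengths are in m, angles in rad, forces in N, time in s.
With the tool pointing down it reaches from about 0.35 to 0.975 m from the base axis. Payload 4.9 kg.
Tool frame: the origin (TCP) lies on the centre line of the jaws, within the pads' length; the fingertips stand 11 mm ahead of it and the grasp point (between the pads) lies 8 mm behind it (manip.finger_overhang is the distance from the TCP to the fingertips, in m); y points along the fingers, z is the direction in which the jaws open and shut, and the axes are right-handed (so a half turn about y gives the same grasp; the last joint's range is limited). The gripper opens to 85 mm and grips with 20 to 120 N. Pads are 22 mm wide; open, the fingers measure 114 mm over their backs; the gripper's body (76 mm by 85 mm) begins 54 mm behind the grasp point. The pads swing forward as they close: fully open they stand 13 mm farther back than shut.
Start: joints at [-1.223, 0.053, 1.613, -0, 1.476, -0.119], TCP at [0.281, -0.558, 0.242] pointing down, gripper open.
Joint ranges: [-3.01, 3.01], [-1.01, 2.22], [0.06, 2.58], [-1.02, 4.17], [0.09, 2.62], [-3.14, 3.14]. Speed limits (rad/s): [2.57, 2.57, 3.14, 3.14, 3.14, 3.14].

INTERFACE

Orientations are given as a unit quaternion [w, x, y, z].
In Python, from plant import readout, cams, workorder, manip gives the robot as it stands.
- The arm moves only by the tool play_rows, never from a script. Its arguments are lists of equal length, an entry for each row: "slide": the shift along the tool's x, y, z in cm, a list of three; "yaw": the turn about the tool's y in degrees; "grip": the closure, from -1 (fully open) to 1 (shut), so that 0 is half open. In form: {"slide": [[x, y, z], ...], "yaw": [yaw, ...], "grip": [grip, ...]}. A call has 1 to 12 rows; each row shifts and turns the commanded pose from where the row before left it, along the tool's axes as they then stand; what a row does not reach is not made up. A row lasts 1/10 s, in which the tool goes at most 50 mm and 8.59 degrees, less where a joint would pass 70% of its speed; a pose out of reach is approached as far as the arm can. A call with a gripper value outside its range is refused whole. The fingers move at their own pace and stop on an object; the grip force is fixed at half the most. Time passes only in rows, so rows that do not move let the fingers close. It gives the time, the measured TCP pose, the force and the opening at its end, in the units of the state.
- readout.state(): the state, without advancing time (a new reading comes with each control period).
- cams.grab_frame(name): name is "scene" or "top" or "wrist"; returns a dict with "image" (480x640x3 uint8, red, green, blue), "mtx" (3x3 intrinsics, pixels), "dist" ([k1, k2, p1, p2, k3] as OpenCV has them; the pictures are not rectified), "R" (3x3) and "t" (3): a world point X has camera coordinates R X + t; the wrist camera has in their place "mount" (4x4, takes a point from camera to tool coordinates, whose origin is the TCP and whose axes are the tool frame's). Camera axes: x right, y down, z forward; pixel columns grow to the right and rows downward; lengths in m; the calibration is good to about 2 mm. A picture is of the moment at which its call begins: read the wrist's pose just before it. There is no depth.
- workorder.job_done(): hands the job in, once; it reports no verdict.
The state is a dict: "time": time; "joint_pos": joint angles; "joint_vel": joint speeds; "joint_efforts": joint torques, N m; "tool_pos": TCP position; "tool_rot": TCP orientation; "contact_force": force on the tool from outside, world axes, zero at the start; "ft_torque": the same for the moment, N m; "gripper_width": opening from 0.0 (shut) to 1.0 (fully open).
Only numpy, scipy, OpenCV 4.12 (cv2) and the standard library are available. Lean on these libraries where they do the work, as an engineer would, in place of code of your own. Each camera call takes 0.05 s, during which the arm holds its last target.

TASK

Swing the steel locking bar on top of the cash box across to the front so that its eye lies over the knuckle there, then take the slim pin with the flat head from the wooden stand and thread it down through both holes until it sits fully home, its neck resting on the bar. The two holes will not line up exactly by eye: rest the pin in the bar's eye, feel for the lower hole and work it in gently without forcing it, then let go. Leave everything else on the table as it is.

Things in the scene. Friction and masses are not known exactly. Their poses are not given: they have to be found in the camera images.
- cashbox: Grey steel cash box, fixed, 154 x 224 mm, lid top 80 mm above the table. Origin: centre of its underside; x points to its back (away from the robot), y to its left seen from the robot, z up. A push of the pin on the box, its knuckle or its bar above about 30 N bends the pin.
- knuckle_mid (a point): Middle of the rail on the box's front, 95 mm before the box's centre, 82 mm above the table: level with the top of the steel knuckle block, 30 x 46 x 20 mm (x, y, z), clamped there by hand. Its upright 12 mm through hole lies anywhere from 8 mm left to 8 mm right of this point (along the box's y; not measured), at the same x. The block does not slide under ordinary forces.
- lock_bar (a joint): Angle of the steel locking bar (rad), which turns level on a stiff pivot behind the lid and stays where it is left (about 2 N at the eye moves it). 0: straight across the box's centre line to the front (-x); positive: swung to the box's left (+y). Travel -0.25 to 1.1. The holes line up somewhere from -0.045 to +0.045.
- box_pivot (a point): Point on the pivot axis of the bar, 90 mm behind the box's centre, at the height of the bar's top (96 mm). The bar is 10 to 12 mm thick, underside 84 mm above the table. Its eye lies 185 mm and its grip post 125 mm from the axis.
- bar_eye (a point): Centre of the upper mouth of the hole at the bar's free end (the upper knuckle): 12 mm hole in a 32 x 32 mm end, 12 mm thick, top 96 mm above the table; when over the knuckle a 2 mm gap is left below it.
- bar_post (a point): Upright black grip post on the bar, 14 mm thick, from the bar's top to 132 mm above the table; the point is on its axis, 114 mm above the table. It can be held from above and swung with the bar, turning in the fingers.
- pin_head (a point): Locking pin, steel, 82 mm long, 0.08 to 0.13 kg, upright in the wooden stand. The point is the centre of its flat head: 30 mm (x) by 16 mm (y, grasp across this) by 30 mm high. Below it a round neck of 16 mm, 10 mm high, then the 10 mm shank. In the stand, and when home, the neck's underside (25 mm below the point) rests on the top of the stand or of the bar's eye.
- pin_tip (a point): Centre of the end face of the locking pin's shank, 67 mm below the head's centre; z points along the pin to the head. The shank is 10 mm thick and 42 mm long; its last 9 mm taper to 5 mm.
- stand: Wooden stand, fixed, 110 x 46 x 50 mm high, origin centre of its underside. The locking pin stands in the hole at x = -30 mm; in the hole at x = +30 mm stands a thicker, shorter pin with a round knob, which does not fit and is to be left.
- thick_centre (a point): Centre of the thicker pin (16 mm shank, round knob 26 mm, top 64 mm above the table): leave it.
- tin_a: Closed tin, 72 mm across, 110 mm high; origin centre of its underside. Bystander: leave it alone.
- tin_b: Closed tin, 72 mm across, 110 mm high; origin centre of its underside. Bystander: leave it alone.
- jar: Jar with steel cap, 68 mm across, 120 mm high; origin centre of its underside. Bystander: leave it alone.
- tape: Cardboard tape core lying flat, 84 mm across, 24 mm high; origin centre of its underside. Bystander: leave it alone.
- carton: Cardboard popcorn carton, 70 x 90 mm, 149 mm high; origin centre of its underside. Bystander: leave it alone.
- cup: White cup, 80 mm across, 100 mm high; origin centre of its underside. Bystander: leave it alone.
Mind the look-alikes: they are no part of the job. What is shaped like the part that bears pin_head but orange is not meant.

How it is judged:
By the outcome, as a careful person would: the job done as asked, in the order asked, and still so for the second after the job is handed in, with the robot touching nothing.
It also fails if it takes over 69 s, if anything falls off the work surface, if the arm or the gripper's body presses on something with over 40 N, if the wrist force passes 120 N, or if a joint passes its speed limit or range.

## Working session

There is one attempt and no reset: what is moved stays moved. The work goes in short steps, Python scripts to look and compute and a tool call to move; the robot and the scene stay as the last step left them, time stands still between calls to the robot, and variables do not carry over. Pictures are saved under pics/ and viewed, and the job is handed in when it is done.

Besides the shell and the picture viewer there is one more tool, called after "Emit:" as name(argument=value, ...), one argument or row to a line, values as JSON. play_rows: Moves the arm, as the interface text tells. Its arguments: {"type":"object","properties":{"slide":{"type":"array","items":{"type":"array","items":{"type":"number"}}},"yaw":{"type":"array","items":{"type":"number"}},"grip":{"type":"array","items":{"type":"number"}}},"required":["slide","yaw","grip"]}

```bash
mkdir -p pics; ls; python3 - <<'E'
from plant import readout, cams, workorder, manip
import cv2, numpy as np
s=readout.state(); print(s)
print([a for a in dir(manip) if a[0]!='_'])
for n in ["scene","top","wrist"]:
    f=cams.grab_frame(n); cv2.imwrite(f"pics/{n}0.png",f["image"][:,:,::-1])
    print(n,{k:np.round(v,4).tolist() for k,v in f.items() if k!="image"})
E
```

```text
pics
{'time': 0.0, 'joint_pos': array([-1.22300610e+00,  5.33883627e-02,  1.61429416e+00, -1.69053319e-05,
        1.47599375e+00, -1.19020687e-01]), 'joint_vel': array([ 0.00046383,  0.00010298,  0.00019943, -0.00186178, -0.00043848,
        0.00088103]), 'joint_efforts': array([ 1.33271584e-03, -3.93684661e+01, -3.70177174e+01, -6.77214803e-05,
        7.02037913e-03,  8.62722629e-06]), 'tool_pos': array([ 0.28105445, -0.55757017,  0.24104336]), 'tool_rot': array([ 0.1634586 , -0.16363858,  0.68866382, -0.68720146]), 'contact_force': array([ 0.44878852, -0.78920004, -0.28686049]), 'ft_torque': array([-0.00977141, -0.00415093, -0.01344793]), 'gripper_width': 1.0022331474158368}
['IKError', 'finger_overhang']
scene {'mtx': [[434.3865, 0.0, 319.4809], [0.0, 434.3865, 234.5044], [0.0, 0.0, 1.0]], 'dist': [0.011, 0.0, 0.0, 0.0, 0.0], 'R': [[0.8155, 0.5787, -0.0108], [0.4794, -0.6858, -0.5476], [-0.3243, 0.4413, -0.8367]], 't': [-0.4438, -0.2247, 1.2886]}
top {'mtx': [[598.669, 0.0, 320.9401], [0.0, 598.669, 251.8264], [0.0, 0.0, 1.0]], 'dist': [-0.1363, 0.0, 0.0, 0.0, 0.0], 'R': [[-0.0043, -1.0, -0.0018], [-0.9971, 0.0044, -0.0761], [0.0761, 0.0015, -0.9971]], 't': [-0.0185, 0.5689, 1.5245]}
wrist {'mtx': [[396.8871, 0.0, 322.1344], [0.0, 396.8871, 241.323], [0.0, 0.0, 1.0]], 'dist': [-0.0241, 0.0, 0.0, 0.0, 0.0], 'mount': [[-0.0008, 0.9536, 0.3011, -0.077], [0.0004, -0.3011, 0.9536, -0.1313], [1.0, 0.0009, -0.0001, -0.0003], [0.0, 0.0, 0.0, 1.0]]}
```

View pics/scene0.png

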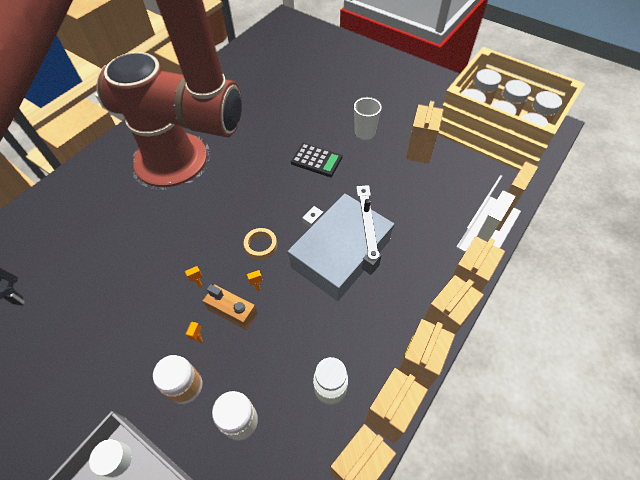

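View pics/top0.png

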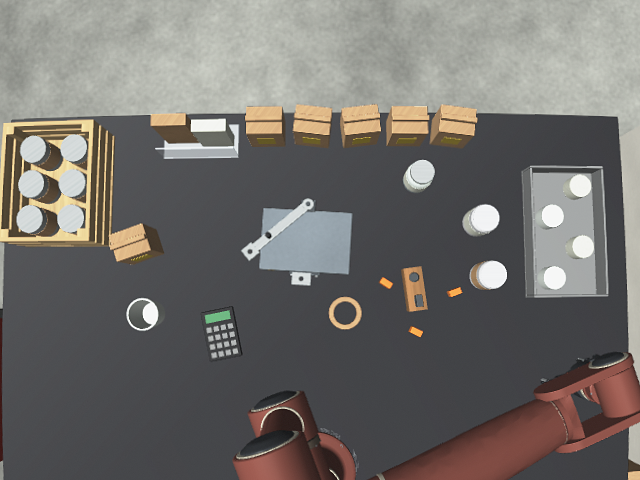

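View pics/wrist0.png

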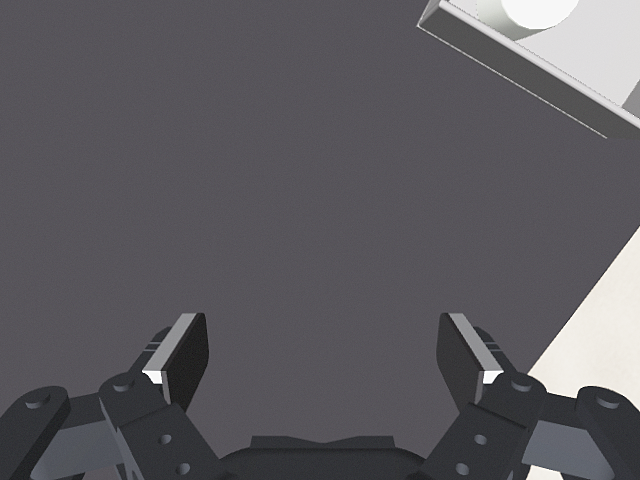

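```bash
cat > h.py <<'E'
from plant import readout, cams, workorder, manip
import cv2, numpy as np
from scipy.spatial.transform import Rotation as Ro
def Rt(q): return Ro.from_quat([q[1],q[2],q[3],q[0]]).as_matrix()
def cam(name):
    s=readout.state(); f=cams.grab_frame(name)
    if name=="wrist":
        M=f["mount"]; Rw=Rt(s["tool_rot"]); p=s["tool_pos"]
        Rc=Rw@M[:3,:3]; c=Rw@M[:3,3]+p
        f["R"]=Rc.T; f["t"]=-Rc.T@c
    f["s"]=s
    return f
def unproj(f,uv,z):
    uv=np.array(uv,float).reshape(-1,1,2)
    n=cv2.undistortPoints(uv,f["mtx"],np.array(f["dist"],float)).reshape(-1,2)
    c=-f["R"].T@f["t"]; out=[]
    for a in n:
        d=f["R"].T@np.array([a[0],a[1],1]); out.append(c+d*(z-c[2])/d[2])
    return np.array(out)
def proj(f,X):
    X=np.array(X,float).reshape(-1,3)
    r,_=cv2.Rodrigues(f["R"]); return cv2.projectPoints(X,r,f["t"].reshape(3,1),f["mtx"],np.array(f["dist"],float))[0].reshape(-1,2)
def crop(f,x0,y0,w,h,k,fn):
    im=cv2.resize(f["image"][y0:y0+h,x0:x0+w],None,fx=k,fy=k,interpolation=cv2.INTER_CUBIC)
    cv2.imwrite(fn,im[:,:,::-1])
def move(s,target):
    "shift in tool axes cm"
    return Rt(s["tool_rot"]).T@(np.array(target)-s["tool_pos"])*100
E
python3 - <<'E'
from h import *
f=cam("top")
crop(f,230,180,140,120,5,"pics/top_box.png"); crop(f,370,250,100,100,6,"pics/top_st.png")
np.set_printoptions(precision=4,suppress=True)
print(Rt(f["s"]["tool_rot"]))
E
```

```text
[[-0.893  -0.0005  0.45  ]
 [-0.45    0.0015 -0.893 ]
 [-0.0002 -1.     -0.0016]]
```

View pics/top_box.png

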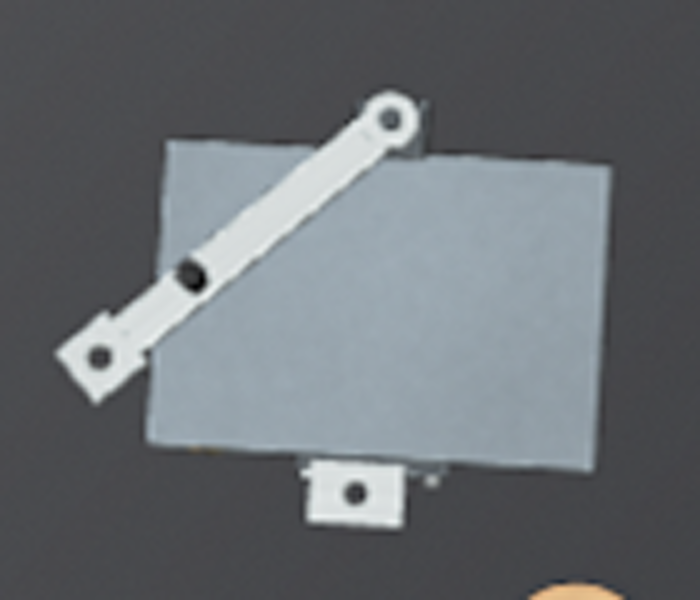

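View pics/top_st.png

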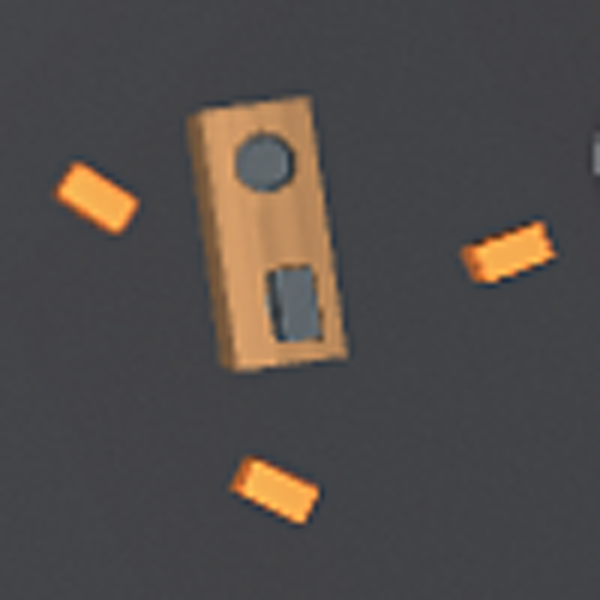

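```bash
python3 - <<'E'
from h import *
np.set_printoptions(precision=4,suppress=True)
f=cam("top")
def P(pts,k,x0,y0,z):
    p=(np.array(pts,float).reshape(-1,2)+.5)/k-.5+[x0,y0]; return unproj(f,p,z)
c=P([[167,140],[610,167],[592,470],[148,443]],5,230,180,.08); print(c,c.mean(0))
print("edges",[np.linalg.norm(c[i]-c[(i+1)%4]) for i in range(4)])
# order BL(+x,+y), BR(+x,-y), FR, FL
ex=(c[0]+c[1]-c[2]-c[3]); th=np.arctan2(ex[1],ex[0]); ey=(c[0]+c[3]-c[1]-c[2]); th2=np.arctan2(-ey[0],ey[1]); print("yaw",th,th2)
pv=P([391,119],5,230,180,.096)[0]; eye=P([100,357],5,230,180,.096)[0]; kn=P([355,493],5,230,180,.082)[0]; post=P([192,270],5,230,180,.132)[0]
print(pv,eye,kn,post,np.linalg.norm(pv-eye),np.linalg.norm((pv-post)[:2]),np.linalg.norm((pv-kn)[:2]))
print("post by line",pv+(eye-pv)/np.linalg.norm(eye-pv)*.125)
st=P([[190,112],[310,97],[347,355],[232,372]],6,370,250,.05); print("stand",st,st.mean(0))
print("head",P([[299,302],[283,266],[316,266],[322,338],[284,340]],6,370,250,.09)); print("knob",P([265,162],6,370,250,.064))
E
```

```text
[[ 0.6761  0.1236  0.08  ]
 [ 0.6614 -0.0981  0.08  ]
 [ 0.51   -0.0879  0.08  ]
 [ 0.5243  0.1325  0.08  ]] [0.5929 0.0175 0.08  ]
edges [np.float64(0.22218352757151907), np.float64(0.151763029689911), np.float64(0.22086080791228904), np.float64(0.1521105597260016)]
yaw -0.06292725302575511 -0.06567258329669386
[0.6836 0.011  0.096 ] [0.566  0.1547 0.096 ] [0.499  0.0296 0.082 ] [0.605  0.1061 0.132 ] 0.18569975794779262 0.12340791291780892 0.1854906770785397
post by line [0.6044 0.1077 0.096 ]
stand [[ 0.524  -0.2245  0.05  ]
 [ 0.5301 -0.2756  0.05  ]
 [ 0.421  -0.2898  0.05  ]
 [ 0.4143 -0.2409  0.05  ]] [ 0.4724 -0.2577  0.05  ]
head [[ 0.4437 -0.2632  0.09  ]
 [ 0.4586 -0.2567  0.09  ]
 [ 0.4584 -0.2704  0.09  ]
 [ 0.4289 -0.2725  0.09  ]
 [ 0.4282 -0.2568  0.09  ]]
knob [[ 0.5022 -0.2539  0.064 ]]
```

Emit:
play_rows(
  slide=[
    [-3.4,0,-2.6],
    [-3.4,0,-2.6],
    [-3.4,0,-2.6],
    [-3.4,0,-2.6],
    [-3.4,0,-2.6],
    [-3.4,0,-2.6],
    [-3.4,0,-2.6],
    [-3.4,0,-2.6],
    [-3.4,0,-2.6],
    [-3.4,0,-2.6],
    [-3.4,0,-2.6],
    [-3.4,0,-2.6],
  ],
  yaw=[0,0,0,0,0,0,0,0,0,0,0,0],
  grip=[-1,-1,-1,-1,-1,-1,-1,-1,-1,-1,-1,-1],
)

```text
time: 1.45
tool_pos: [0.5056, -0.0942, 0.2424]
tool_rot: [-0.164, 0.163, -0.688, 0.688]
contact_force: [1.4, 0.2, 0.3]
gripper_width: 1.001
```

Emit:
play_rows(
  slide=[
    [-3.6,0,-2.8],
    [-3.6,0,-2.8],
    [-3.6,0,-2.7],
    [-3.6,0,-2.7],
    [-3.6,0,-2.6],
    [0,0,0],
    [0,0,0],
    [0,0,0],
    [0,0,0],
    [0,0,0],
    [0,0,0],
    [0,0,0],
  ],
  yaw=[0,0,0,0,0,-8,-8,-8,-8,-8,-8,-8],
  grip=[-1,-1,-1,-1,-1,-1,-1,-1,-1,-1,-1,-1],
)

```text
time: 2.65
tool_pos: [0.6046, 0.1066, 0.2421]
tool_rot: [0.469, -0.469, 0.529, -0.529]
contact_force: [-0.0, 0.6, -0.7]
gripper_width: 0.997
```

Emit:
play_rows(
  slide=[
    [0,0,0],
    [0,0,0],
    [0,0,0],
    [0,0,0],
    [0,0,0],
    [0,0,0],
    [0,0,0],
  ],
  yaw=[-8,-8,-8,-8,-8,-6.6,0],
  grip=[-1,-1,-1,-1,-1,-1,-1],
)

```text
time: 3.35
tool_pos: [0.6047, 0.1066, 0.2421]
tool_rot: [-0.639, 0.639, -0.303, 0.303]
contact_force: [-0.6, 0.2, 0.2]
gripper_width: 1.001
```

```bash
python3 - <<'E'
from h import *
np.set_printoptions(precision=4,suppress=True)
f=cam("wrist"); cv2.imwrite("pics/w1.png",f["image"][:,:,::-1])
import pickle; pickle.dump(f,open("w1.pkl","wb"))
R=Rt(f["s"]["tool_rot"]); print(np.degrees(np.arctan2(R[1,2],R[0,2])), R[:,1],f["s"]["joint_pos"])
print(proj(f,[[.6044,.1077,.132],[.6836,.011,.096],[.566,.1547,.096],[.499,.0296,.082]]))
E
```

```text
39.32662479773797 [-0.0003  0.     -1.    ] [ 0.0533  0.0272  1.6394  0.      1.4753 -0.6331]
[[322.7516 241.479 ]
 [322.4995 373.5454]
 [322.9502 140.3902]
 [149.6123 213.4297]]
```

View pics/w1.png

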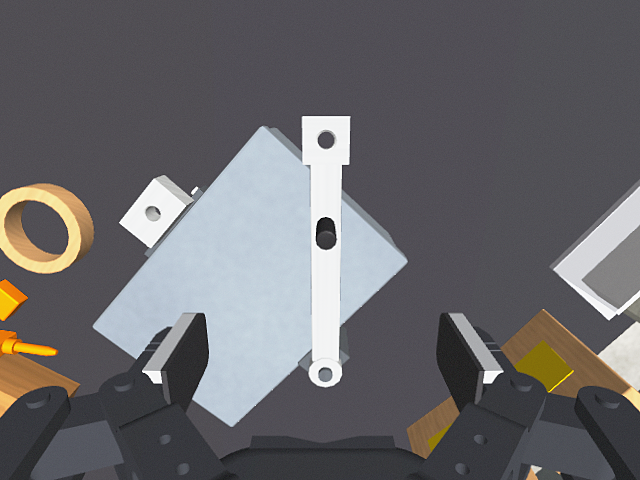

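Emit:
play_rows(
  slide=[
    [0,3.2,0.1],
    [0,3.2,0],
    [0,3.2,0],
    [0,3.2,0],
    [0,0,0],
    [0,0,0],
    [0,0,0],
    [0,0,0],
    [0,0,0],
    [0,0,0],
    [0,0,0],
    [0,0,0],
  ],
  yaw=[0,0,0,0,0,0,0,0,0,0,0,0],
  grip=[0,0,0,0,1,1,1,1,1,1,1,1],
)

```text
time: 4.6
tool_pos: [0.6056, 0.1075, 0.1146]
tool_rot: [0.639, -0.639, 0.302, -0.303]
contact_force: [1.4, 2.9, -7.5]
gripper_width: 0.142
```

```bash
python3 - <<'E'
from h import *
import pickle
np.set_printoptions(precision=4,suppress=True)
f=pickle.load(open("w1.pkl","rb"))
crop(f,90,90,280,320,2,"pics/w1c.png")
e=unproj(f,[326,139.5],.096)[0];p=unproj(f,[324.7,374],.096)[0];k=unproj(f,[153,213],.082)[0]
a=lambda v:np.degrees(np.arctan2(v[1],v[0]))
print(e,p,k,a(e-p),a(k-p),np.linalg.norm(e-p),np.linalg.norm((k-p)[:2]))
s=readout.state(); print(s["contact_force"],s["ft_torque"],s["tool_pos"])
E
```

```text
[0.5672 0.1565 0.096 ] [0.6853 0.0118 0.096 ] [0.5008 0.0315 0.082 ] 129.21551374480984 173.8988059867075 0.18671451179462104 0.18550250411521366
[ 1.4481  2.906  -7.4861] [ 0.3979 -0.1356 -0.0707] [0.6056 0.1075 0.1146]
```

View pics/w1c.png

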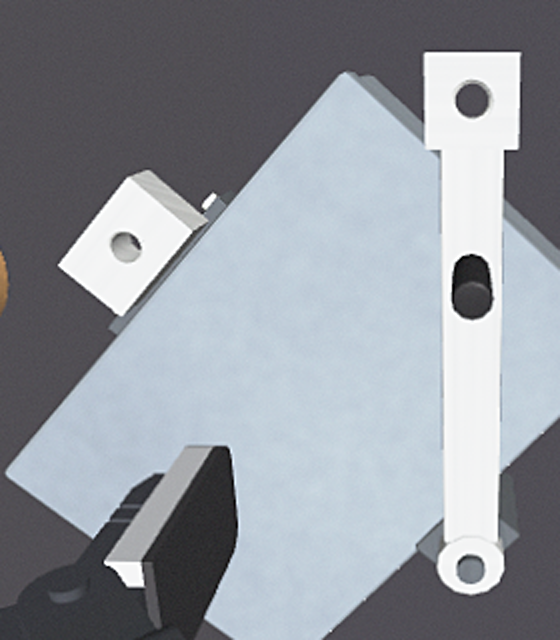

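Emit:
play_rows(
  slide=[
    [0.017,0,-0.654],
    [0.017,0,-0.654],
    [0.017,0,-0.654],
    [0.017,0,-0.654],
    [0.017,0,-0.654],
    [0,0,0],
  ],
  yaw=[-3,-3,-3,-3,-3,0],
  grip=[1,1,1,1,1,1],
)

```text
time: 5.2
tool_pos: [0.583, 0.0827, 0.1146]
tool_rot: [-0.673, 0.673, -0.216, 0.217]
contact_force: [-0.7, -0.1, -6.2]
gripper_width: 0.138
```

Emit:
play_rows(
  slide=[
    [0.017,0,-0.654],
    [0.017,0,-0.654],
    [0.017,0,-0.654],
    [0.017,0,-0.654],
    [0.017,0,-0.654],
    [0.017,0,-0.654],
    [0.017,0,-0.654],
    [0.017,0,-0.654],
    [0.017,0,-0.654],
    [0.017,0,-0.62],
    [0,0,0],
    [0,0,0],
  ],
  yaw=[-3,-3,-3,-3,-3,-3,-3,-3,-3,-2.8,0,0],
  grip=[1,1,1,1,1,1,1,1,1,1,1,1],
)

```text
time: 6.4
tool_pos: [0.5614, 0.0226, 0.1146]
tool_rot: [-0.706, 0.707, -0.036, 0.038]
contact_force: [5.5, -1.4, -10.4]
gripper_width: 0.135
```

Emit:
play_rows(
  slide=[
    [0,0,0],
    [0,0,0],
    [0,0,0],
    [0,0,0],
    [0,-3,0],
    [0,-3,0],
    [0,-3,0],
    [0,-3,0],
    [0,0,0],
    [0,0,0],
  ],
  yaw=[0,0,0,0,0,0,0,0,0,0],
  grip=[0,0,0,0,0,0,0,0,0,0],
)

```text
time: 7.4
tool_pos: [0.5609, 0.0232, 0.2354]
tool_rot: [-0.706, 0.706, -0.035, 0.037]
contact_force: [0.2, -0.4, 0.1]
gripper_width: 0.498
```

```bash
python3 - <<'E'
from h import *
np.set_printoptions(precision=4,suppress=True)
f=cam("wrist"); cv2.imwrite("pics/w2.png",f["image"][:,:,::-1])
import pickle; pickle.dump(f,open("w2.pkl","wb"))
print(f["s"]["tool_pos"],f["s"]["gripper_width"],f["s"]["contact_force"])
q=proj(f,[[.500,.0305,.096]])[0].astype(int); print(q)
crop(f,max(q[0]-50,0),max(q[1]-50,0),100,100,6,"pics/w2c.png")
t=cam("top"); crop(t,230,180,140,120,5,"pics/top2.png")
E
```

```text
[0.5609 0.0232 0.2354] 0.4984652444230105 [ 0.1631 -0.4377  0.1034]
[323 140]
```

View pics/w2.png

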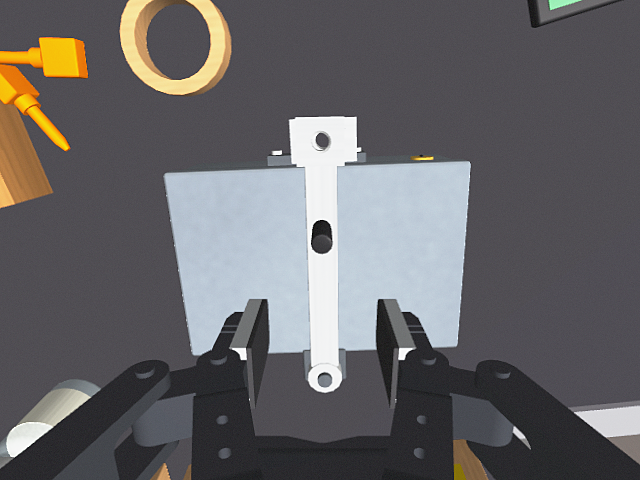

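View pics/w2c.png

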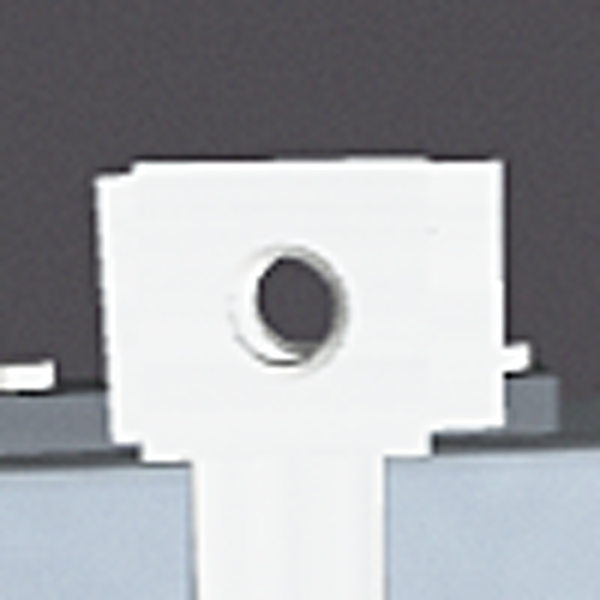

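View pics/top2.png

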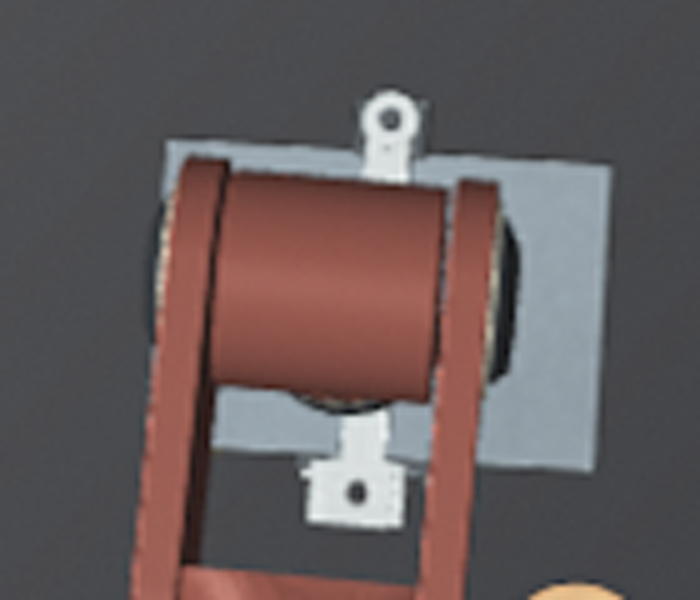

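Emit:
play_rows(
  slide=[
    [-1.09,0,-3.71],
    [-1.09,0,-3.71],
    [-1.09,0,-3.71],
    [-1.09,0,-3.71],
    [-1.09,0,-3.71],
    [-1.09,0,-3.71],
    [-1.09,0,-3.71],
    [-1.09,0,-3.71],
    [0,0,0],
    [0,0,0],
    [0,0,0],
    [0,0,0],
  ],
  yaw=[0,0,0,0,0,0,0,0,-6,-6,0,0],
  grip=[0,0,0,0,0,0,0,0,0,0,0,0],
)

```text
time: 8.7
tool_pos: [0.4429, -0.2627, 0.2329]
tool_rot: [0.707, -0.706, -0.037, 0.038]
contact_force: [-0.3, -0.3, -0.0]
gripper_width: 0.498
```

```bash
python3 - <<'E'
from h import *
np.set_printoptions(precision=4,suppress=True)
f=cam("wrist"); cv2.imwrite("pics/w3.png",f["image"][:,:,::-1])
import pickle; pickle.dump(f,open("w3.pkl","wb"))
R=Rt(f["s"]["tool_rot"])
print(f["s"]["tool_pos"],np.degrees(np.arctan2(R[1,2],R[0,2])))
q=proj(f,[[.4437,-.2632,.09]])[0]; print(q); q=q.astype(int)
crop(f,q[0]-60,q[1]-60,120,120,5,"pics/w3c.png"); print(q-60)
E
```

```text
[ 0.4429 -0.2627  0.2329] 96.02779676991065
[320.4034 230.0789]
[260 170]
```

View pics/w3.png

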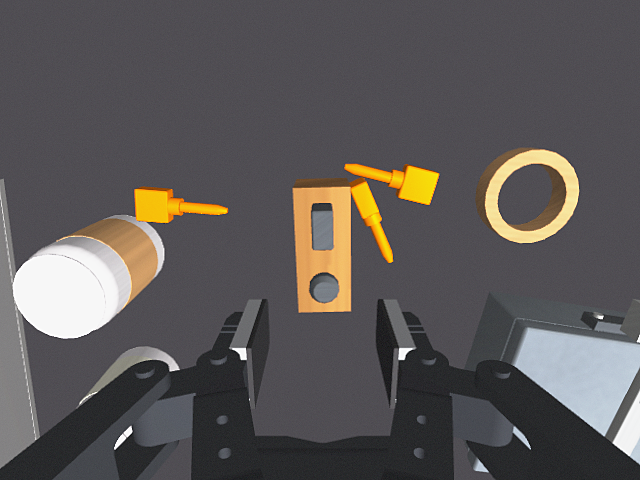

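View pics/w3c.png

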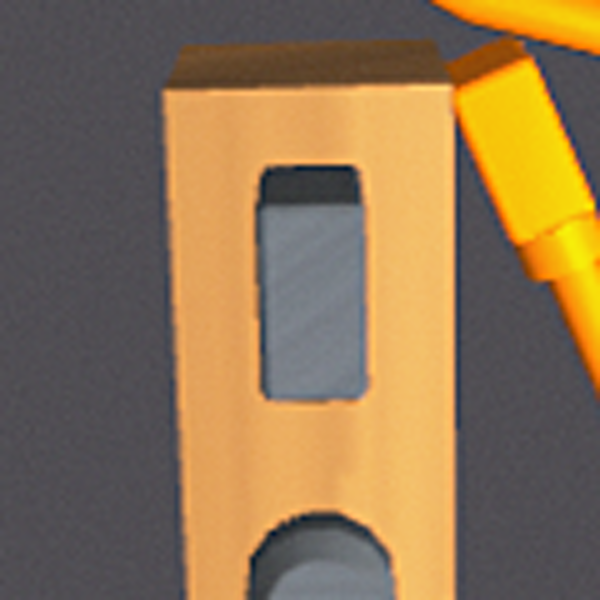

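Emit:
play_rows(
  slide=[
    [0.05,4,0],
    [0,4,0],
    [0,4,0],
    [0,3,0],
    [0,1.4,0],
    [0,0,0],
    [0,0,0],
    [0,0,0],
    [0,0,0],
    [0,0,0],
    [0,0,0],
    [0,0,0],
  ],
  yaw=[-1,0,0,0,0,0,0,0,0,0,0,0],
  grip=[0,0,0,0,0,0,1,1,1,1,1,1],
)

```text
time: 9.95
tool_pos: [0.4453, -0.2638, 0.0727]
tool_rot: [-0.705, 0.706, 0.045, -0.043]
contact_force: [-0.2, 2.1, 6.6]
gripper_width: 0.178
```

Emit:
play_rows(
  slide=[
    [0,0,0],
    [0,0,0],
    [0,0,0],
  ],
  yaw=[0,0,0],
  grip=[1,1,1],
)

```text
time: 10.25
tool_pos: [0.4453, -0.2638, 0.0727]
tool_rot: [-0.705, 0.706, 0.045, -0.043]
contact_force: [-0.3, 2.1, 6.6]
gripper_width: 0.173
```

```bash
python3 - <<'E'
from h import *
np.set_printoptions(precision=4,suppress=True)
f=cam("wrist"); cv2.imwrite("pics/w4.png",f["image"][:,:,::-1])
s=f["s"];print(s["tool_pos"],s["contact_force"],s["ft_torque"],s["gripper_width"])
E
```

```text
[ 0.4453 -0.2638  0.0727] [-0.3485  2.0519  6.6017] [ 0.3935  0.0563 -0.0126] 0.17345932392755975
```

View pics/w4.png

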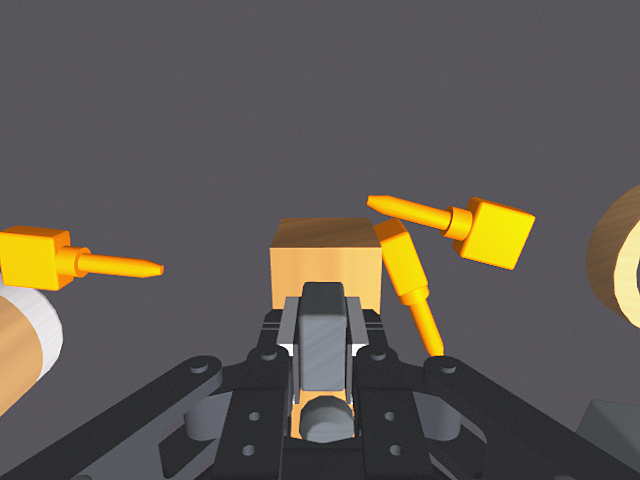

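Emit:
play_rows(
  slide=[
    [0,-0.5,0],
    [0,-1,0],
    [0,-1.5,0],
    [0,-2,0],
    [0,-3,0],
    [0,-3.5,0],
    [0,-1,0],
    [0,0,0],
    [0,0,0],
  ],
  yaw=[0,0,0,0,0,0,0,0,0],
  grip=[1,1,1,1,1,1,1,1,1],
)

```text
time: 11.2
tool_pos: [0.4431, -0.2626, 0.194]
tool_rot: [0.706, -0.705, -0.043, 0.045]
contact_force: [0.9, 0.7, -2.1]
gripper_width: 0.184
```

```bash
python3 - <<'E'
from h import *
np.set_printoptions(precision=4,suppress=True)
f=cam("wrist"); cv2.imwrite("pics/w5.png",f["image"][:,:,::-1])
s=f["s"];print(s["tool_pos"],s["contact_force"],s["ft_torque"],s["gripper_width"]); R=Rt(s["tool_rot"]); print(R,np.degrees(np.arctan2(R[1,2],R[0,2])))
print(proj(f,s["tool_pos"]+R@np.array([0,.0647,0])))
import pickle
f=pickle.load(open("w2.pkl","rb")); e=unproj(f,[320.9,140.6],.096)[0]; print("eye",e)
print(move(s,[e[0],e[1],s["tool_pos"][2]]))
E
```

```text
[ 0.4431 -0.2626  0.194 ] [ 0.9164  0.6501 -2.137 ] [ 0.0272 -0.0207 -0.039 ] 0.18366590949859163
[[ 0.9922 -0.0019 -0.1243]
 [ 0.1243  0.0012  0.9922]
 [-0.0018 -1.      0.0014]] 97.14238605888286
[[321.395  268.6649]]
eye [0.4997 0.029  0.096 ]
[ 9.2348  0.0229 28.2316]
```

View pics/w5.png

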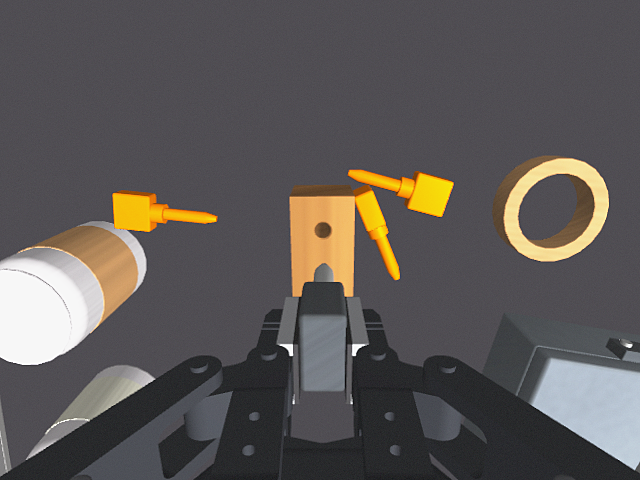

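Emit:
play_rows(
  slide=[
    [1.0,0,3.0],
    [1.15,0,3.5],
    [1.15,0,3.6],
    [1.15,0,3.6],
    [1.15,0,3.6],
    [1.15,0,3.6],
    [1.15,0,3.6],
    [0.9,0,2.5],
    [0.43,0.5,1.2],
    [0,0.5,0],
    [0,0,0],
    [0,0,0],
  ],
  yaw=[0,0,0,0,0,0,0,0,0,0,0,0],
  grip=[1,1,1,1,1,1,1,1,1,1,1,1],
)

```text
time: 12.45
tool_pos: [0.4998, 0.0271, 0.1843]
tool_rot: [-0.706, 0.706, 0.043, -0.044]
contact_force: [-0.2, 0.4, -1.6]
gripper_width: 0.175
```

```bash
python3 - <<'E'
from h import *
np.set_printoptions(precision=4,suppress=True)
f=cam("wrist"); cv2.imwrite("pics/w6.png",f["image"][:,:,::-1])
s=f["s"];print(s["tool_pos"],s["contact_force"],s["ft_torque"],s["gripper_width"]); R=Rt(s["tool_rot"]); print(R,np.degrees(np.arctan2(R[1,2],R[0,2])))
crop(f,262,190,120,120,5,"pics/w6c.png")
t=cam("top"); crop(t,230,220,140,100,5,"pics/top6.png")
sc=cam("scene"); crop(sc,270,150,140,120,5,"pics/sc6.png")
E
```

```text
[0.4998 0.0271 0.1843] [-0.2019  0.4486 -1.5662] [ 0.0326 -0.0259 -0.0572] 0.17530997163889597
[[ 0.9924 -0.0019 -0.1229]
 [ 0.1229 -0.0003  0.9924]
 [-0.0019 -1.     -0.0001]] 97.06081377258154
```

View pics/w6.png

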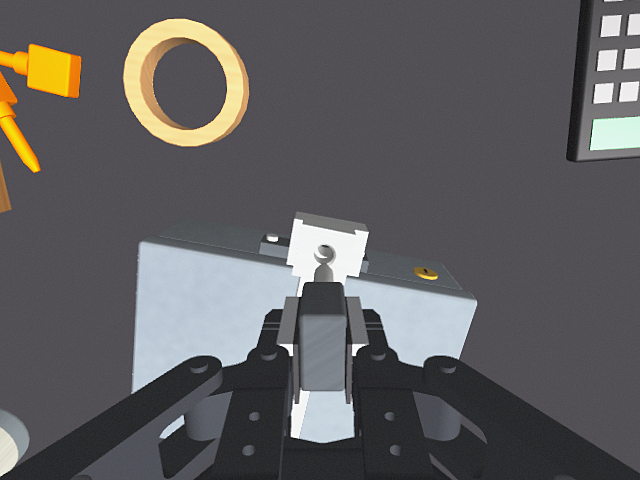

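View pics/w6c.png

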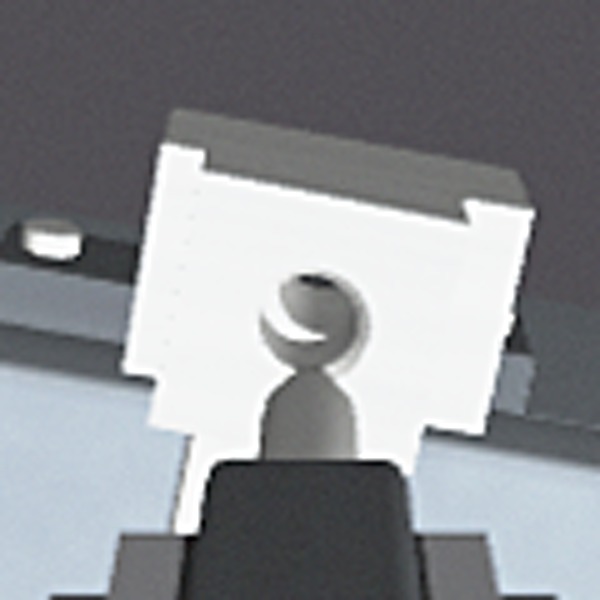

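View pics/sc6.png

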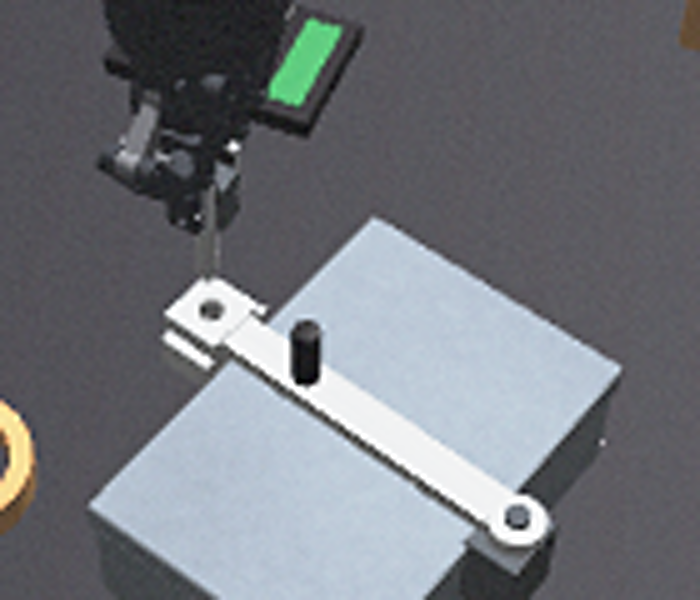

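```bash
python3 - <<'E'
from h import *
np.set_printoptions(precision=5,suppress=True)
f=cam("wrist"); s=f["s"]; print(s["tool_pos"]); R=Rt(s["tool_rot"]); p=s["tool_pos"]
g=lambda x,y:[262+(x+.5)/5-.5,190+(y+.5)/5-.5]
T=lambda X:(R.T@(X-p))*100
zt=p[2]-.0647
rim=T(unproj(f,g(309,369),zt)[0]); print("rim tool cm",rim,"tip",rim+[.25,0,0])
print("eye",T(unproj(f,g(314,320),.096)[0]))
for q in [(331,288),(280,290),(325,337)]: print("hole",q,T(unproj(f,g(*q),.082)[0]))
for q in [(258,320),(370,320),(314,270),(314,370)]: print("eyeedge",q,T(unproj(f,g(*q),.096)[0]))
for q in [(261,430),(356,430)]: print("shank",q,T(unproj(f,g(*q),zt+.009)[0]))
E
```

```text
[0.50045 0.02725 0.18545]
rim tool cm [-0.29748  6.46992  0.10565] tip [-0.04748  6.46992  0.10565]
eye [0.01831 8.94482 0.17299]
hole (331, 288) [ 0.084   10.34479  0.39279]
hole (280, 290) [ 0.11079 10.34493 -0.24268]
hole (325, 337) [ 0.73209 10.34494  0.32077]
eyeedge (258, 320) [ 0.01888  8.94496 -0.48648]
eyeedge (370, 320) [0.01776 8.94469 0.83247]
eyeedge (314, 270) [-0.60003  8.9447   0.17141]
eyeedge (314, 370) [0.64668 8.94495 0.1746 ]
shank (261, 430) [ 0.0253   5.57008 -0.38414]
shank (356, 430) [0.02449 5.56989 0.5807 ]
```

Emit:
play_rows(
  slide=[
    [0.13,0,0.26],
    [0,0.5,0],
    [0,0.5,0],
    [0,0.5,0],
    [0,0.5,0],
    [0,0.5,0],
    [0,0,0],
    [0,0,0],
  ],
  yaw=[0,0,0,0,0,0,0,0],
  grip=[1,1,1,1,1,1,1,1],
)

```text
time: 13.45
tool_pos: [0.5012, 0.0309, 0.1601]
tool_rot: [-0.706, 0.706, 0.044, -0.044]
contact_force: [-0.1, -0.4, -0.8]
gripper_width: 0.174
```

```bash
python3 - <<'E'
from h import *
np.set_printoptions(precision=4,suppress=True)
f=cam("wrist"); 
s=f["s"];print(s["tool_pos"],s["contact_force"],s["ft_torque"],s["gripper_width"])
crop(f,262,190,120,120,5,"pics/w7c.png")
E
```

```text
[0.5012 0.0309 0.1601] [-0.053  -0.3574 -0.8325] [-0.0505  0.0265 -0.0264] 0.17396231415705155
```

View pics/w7c.png

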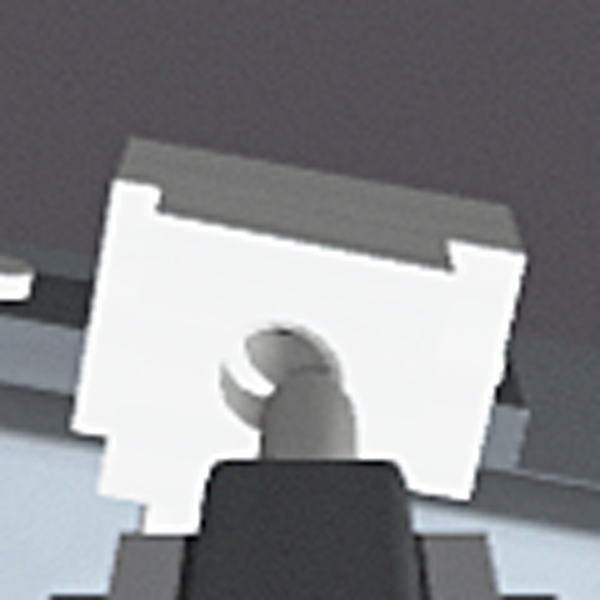

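Emit:
play_rows(
  slide=[
    [0,0,-0.07],
    [0,0.3,0],
    [0,0.3,0],
    [0,0.3,0],
    [0,0,0],
    [0,0,0],
  ],
  yaw=[0,0,0,0,0,0],
  grip=[1,1,1,1,1,1],
)

```text
time: 14.1
tool_pos: [0.5013, 0.0301, 0.1509]
tool_rot: [-0.706, 0.706, 0.044, -0.044]
contact_force: [0.7, -1.7, -1.8]
gripper_width: 0.177
```

```bash
python3 - <<'E'
from h import *
np.set_printoptions(precision=4,suppress=True)
f=cam("wrist"); 
s=f["s"];print(s["tool_pos"],s["contact_force"],s["ft_torque"],s["gripper_width"])
crop(f,262,190,120,120,5,"pics/w8c.png")
E
```

```text
[0.5013 0.0301 0.1509] [ 0.6707 -1.7353 -1.778 ] [-0.4599 -0.177   0.0422] 0.1767166669864921
```

View pics/w8c.png

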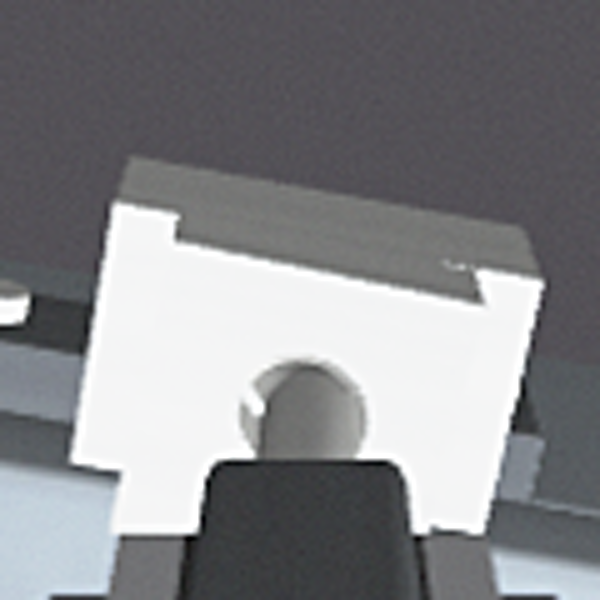

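Emit:
play_rows(
  slide=[
    [0,0.15,0],
    [0,0.15,0],
    [0,0.15,0],
    [0,0,0],
  ],
  yaw=[0,0,0,0],
  grip=[1,1,1,1],
)

```text
time: 14.55
tool_pos: [0.5014, 0.0303, 0.1466]
tool_rot: [-0.706, 0.706, 0.044, -0.044]
contact_force: [0.2, -2.1, -1.5]
gripper_width: 0.177
```

Emit:
play_rows(
  slide=[
    [0,0.15,0],
    [0,0.15,0],
    [0,0,0],
  ],
  yaw=[0,0,0],
  grip=[1,1,1],
)

```text
time: 14.85
tool_pos: [0.5014, 0.0303, 0.1435]
tool_rot: [0.706, -0.706, -0.044, 0.044]
contact_force: [0.2, -2.7, -1.3]
gripper_width: 0.175
```

Tip is 3 mm into the lower hole without axial resistance; continuing.

Emit:
play_rows(
  slide=[
    [0,0.15,0],
    [0,0.15,0],
    [0,0,0],
  ],
  yaw=[0,0,0],
  grip=[1,1,1],
)

```text
time: 15.15
tool_pos: [0.5014, 0.0302, 0.1405]
tool_rot: [0.706, -0.706, -0.044, 0.044]
contact_force: [0.4, -2.4, -1.7]
gripper_width: 0.174
```

Emit:
play_rows(
  slide=[
    [0,0.15,0],
    [0,0.15,0],
    [0,0,0],
  ],
  yaw=[0,0,0],
  grip=[1,1,1],
)

```text
time: 15.45
tool_pos: [0.5014, 0.0303, 0.1375]
tool_rot: [0.706, -0.706, -0.044, 0.044]
contact_force: [0.9, -1.6, -2.1]
gripper_width: 0.181
```

Emit:
play_rows(
  slide=[
    [0,0.15,0],
    [0,0.15,0],
    [0,0.15,0],
    [0,0,0],
  ],
  yaw=[0,0,0,0],
  grip=[1,1,1,1],
)

```text
time: 15.85
tool_pos: [0.5014, 0.0303, 0.133]
tool_rot: [0.706, -0.706, -0.044, 0.044]
contact_force: [-0.3, -1.7, -2.1]
gripper_width: 0.173
```

Emit:
play_rows(
  slide=[
    [0,0.15,0],
    [0,0.15,0],
    [0,0.15,0],
    [0,0,0],
  ],
  yaw=[0,0,0,0],
  grip=[1,1,1,1],
)

```text
time: 16.25
tool_pos: [0.5013, 0.0303, 0.1284]
tool_rot: [0.706, -0.706, -0.044, 0.044]
contact_force: [0.1, -1.3, -1.8]
gripper_width: 0.177
```

Emit:
play_rows(
  slide=[
    [0,0.15,0],
    [0,0.15,0],
    [0,0.15,0],
    [0,0,0],
  ],
  yaw=[0,0,0,0],
  grip=[1,1,1,1],
)

```text
time: 16.65
tool_pos: [0.5013, 0.0303, 0.124]
tool_rot: [0.706, -0.706, -0.044, 0.044]
contact_force: [0.6, -1.0, -2.1]
gripper_width: 0.178
```

Emit:
play_rows(
  slide=[
    [0,0.15,0],
    [0,0.15,0],
    [0,0,0],
  ],
  yaw=[0,0,0],
  grip=[1,1,1],
)

```text
time: 16.95
tool_pos: [0.5013, 0.0303, 0.121]
tool_rot: [0.706, -0.706, -0.044, 0.044]
contact_force: [0.2, -0.7, -1.9]
gripper_width: 0.177
```

Emit:
play_rows(
  slide=[
    [0,0.1,0],
    [0,0.1,0],
    [0,0,0],
  ],
  yaw=[0,0,0],
  grip=[1,1,1],
)

```text
time: 17.25
tool_pos: [0.5014, 0.0303, 0.1191]
tool_rot: [0.706, -0.706, -0.044, 0.044]
contact_force: [0.1, 0.6, -1.5]
gripper_width: 0.175
```

Emit:
play_rows(
  slide=[
    [0,0.1,0],
    [0,0.1,0],
    [0,0,0],
  ],
  yaw=[0,0,0],
  grip=[1,1,1],
)

```text
time: 17.55
tool_pos: [0.5016, 0.0303, 0.1186]
tool_rot: [0.706, -0.706, -0.044, 0.044]
contact_force: [-3.6, -0.3, 5.0]
gripper_width: 0.177
```

Emit:
play_rows(
  slide=[
    [0,0,0],
    [0,0,0],
    [0,0,0],
    [0,0,0],
    [0,0,0],
  ],
  yaw=[0,0,0,0,0],
  grip=[0,0,0,0,0],
)

```text
time: 18.05
tool_pos: [0.5014, 0.0303, 0.1172]
tool_rot: [0.706, -0.706, -0.044, 0.044]
contact_force: [-0.1, -0.4, 0.3]
gripper_width: 0.499
```

```bash
python3 - <<'E'
from h import *
np.set_printoptions(precision=4,suppress=True)
f=cam("wrist"); 
s=f["s"];print(s["tool_pos"],s["contact_force"],s["ft_torque"],s["gripper_width"])
cv2.imwrite("pics/w9.png",f["image"][:,:,::-1])
sc=cam("scene"); crop(sc,270,150,140,120,5,"pics/sc9.png")
E
```

```text
[0.5014 0.0303 0.1172] [-0.1438 -0.4061  0.2714] [-0.0448  0.08   -0.0332] 0.49908498661173745
```

View pics/w9.png

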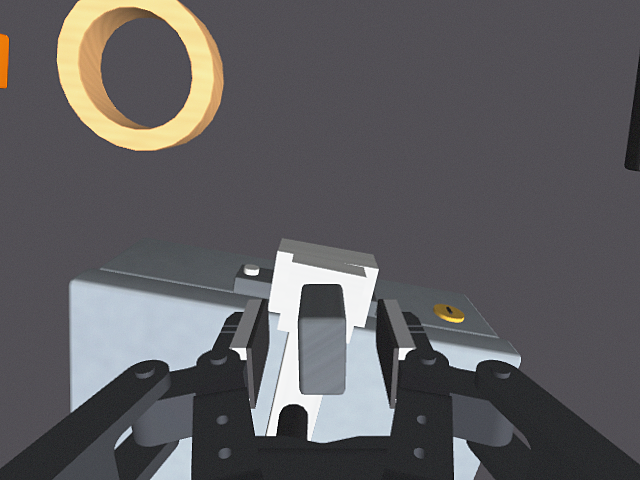

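View pics/sc9.png

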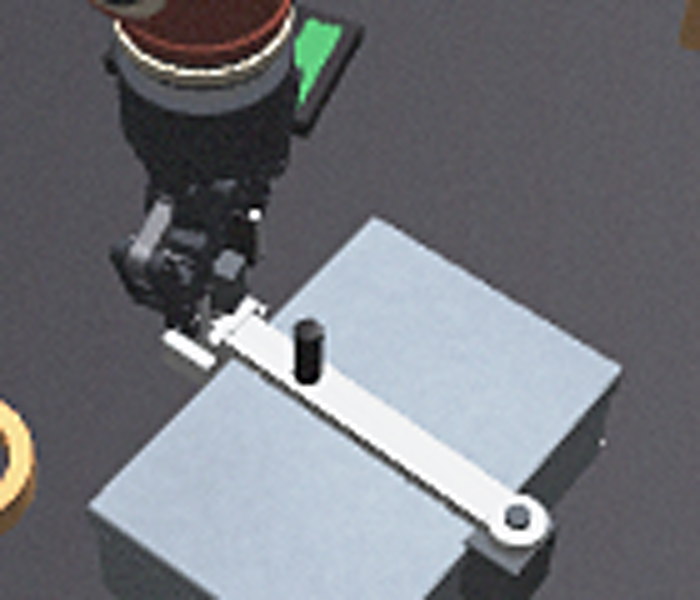

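The jaws stand clear of the head on both sides (head around (322,340), pads at x≈262 and 382). I'll retreat straight up, then back off.

Emit:
play_rows(
  slide=[
    [0,-1,0],
    [0,-3,0],
    [0,-4,0],
    [0,-4,0],
    [0,-2,-3],
    [0,0,-4],
    [0,0,-4],
    [0,0,-4],
    [0,0,-3],
    [0,0,0],
    [0,0,0],
  ],
  yaw=[0,0,0,0,0,0,0,0,0,0,0],
  grip=[0,0,0,0,0,0,0,0,0,0,0],
)

```text
time: 19.25
tool_pos: [0.5238, -0.1487, 0.2578]
tool_rot: [0.706, -0.706, -0.044, 0.043]
contact_force: [0.3, -0.3, 0.0]
gripper_width: 0.495
```

```bash
python3 - <<'E'
from h import *
np.set_printoptions(precision=4,suppress=True)
sc=cam("scene"); crop(sc,270,150,140,120,5,"pics/sc10.png"); cv2.imwrite("pics/scene10.png",sc["image"][:,:,::-1])
print(sc["s"]["tool_pos"],sc["s"]["contact_force"],sc["s"]["time"])
t=cam("top"); crop(t,230,180,140,120,5,"pics/top10.png")
print(proj(t,[[.4995,.0295,.136],[.4995,.0295,.096]]),proj(sc,[[.4995,.0295,.136],[.4995,.0295,.106],[.4995,.0295,.096]]))
E
```

```text
[ 0.5238 -0.1487  0.2578] [ 0.3034 -0.294   0.0467] 19.25
[[299.8196 277.2711]
 [300.4238 277.8217]] [[310.6507 200.684 ]
 [310.9955 208.2824]
 [311.1068 210.7351]]
```

View pics/sc10.png

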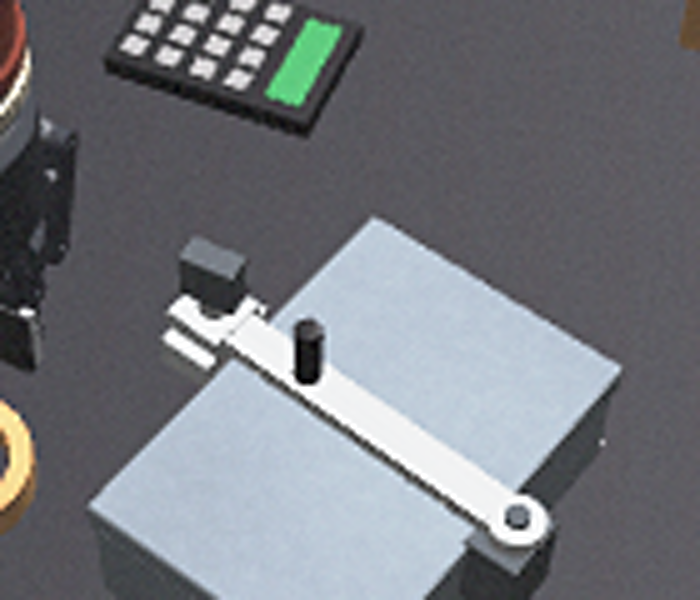

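View pics/top10.png

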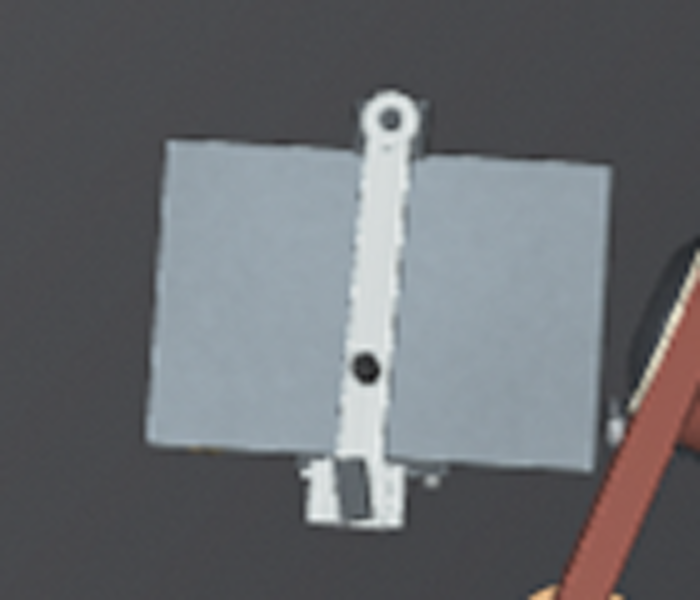

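View pics/scene10.png

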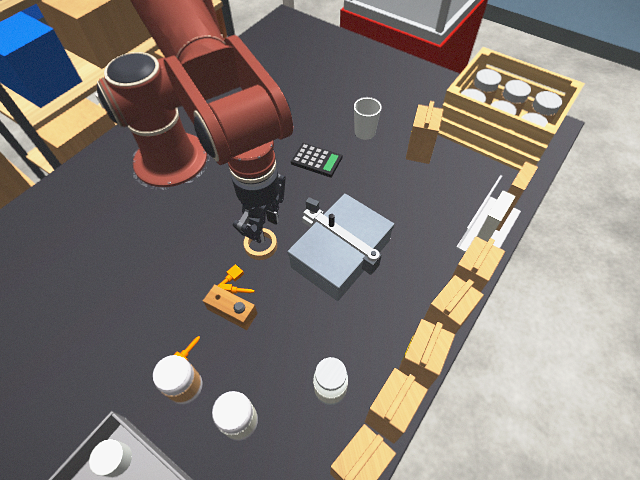

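```bash
python3 - <<'E'
from h import *
s=readout.state(); print(s["time"],s["contact_force"]); print(workorder.job_done())
E
```

```text
19.35 [ 0.45174646  1.15032383 -0.03230926]
the job is handed in; nothing more can be done
None
```

I swung the bar about 45° to the front by its grip post. Then I took the grey flat-headed pin from the stand and threaded it down through the bar's eye and the knuckle hole until it seated, and let go. I handed the job in at about 19 s.

**Insertion:** The lower hole lay about 2 mm to the left of the eye. I lowered the pin in small steps, and its taper carried the bar across. The force on the tool stayed at about 3 N or less on the way down and reached about 5–6 N when the neck met the bar. It stopped at a tool height of 118.6 mm, against the 118.7 mm expected for fully home.

**Last checks:** The scene and top pictures show the pin's head upright on the bar's eye. Its top is at the right height to within about a pixel. Sideways it is about 2 px off my estimate, which is about the calibration error. The gripper is clear, with no contact force. The thick pin, tape, cup, tins, jar and carton look unmoved in the pictures.

**One disagreement:** The three orange look-alike pins appear to be standing in the first picture but are lying down in every later wrist picture. They were already down before the arm first went near the stand. The fingertips passed at about 0.23 m and no contact force showed, so I take it they toppled on their own. I left them where they lay.

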